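# Unclip the long sample tube from the tube mixer

## Robot

A 6-joint arm with a two-finger parallel gripper is mounted at the origin on a cart in front of the work surface, level with it; the furniture and walls round the work are solid. World frame = base frame: x ahead of the robot, y to its left, z up, the work surface at z = 0. Lengths are in mm, angles in degrees, forces in N, time in s.
With the tool pointing down it reaches from about 350 to 850 mm from the base axis. Payload 8.1 kg.
Tool frame: the origin (TCP) lies midway between the tips of the shut fingers; the grasp point (between the pads) lies 19 mm behind it; z points along the fingers, y is the line along which they close (so a half turn about z gives the same grasp; the last joint's range is limited). The gripper opens to 85 mm and grips with 20 to 120 N. Pads are 22 mm wide; open, the fingers measure 114 mm over their backs; the gripper's body (76 mm by 85 mm) begins 54 mm behind the grasp point. The pads swing forward as they close: fully open they stand 13 mm farther back than shut.
Start: joints at [61.398, 7.471, 85.268, -0, 87.261, -4.893], TCP at [241.235, 549.373, 231.292] pointing down, gripper open.
Joint ranges: [-169.43, 169.43], [-51.17, 129.36], [1.28, 143.12], [-76.62, 256.62], [0, 156.53], [-152.29, 152.29]. Speed limits (degrees/s): [136.94, 136.94, 159.86, 180, 180, 180].

## Interface

Orientations are given as [roll, pitch, yaw] about the fixed x, y, z axes, in that order (R = Rz(yaw) Ry(pitch) Rx(roll)).
In Python, from bench import r gives the robot as it stands. The module is installed in compiled form; this text tells all that it offers.
- The arm moves only by the tool jog_arm, never from a script. Its argument "rows" is a list of rows, each a list of 2 entries, a list of its own where there are three numbers: the shift along the tool's x, y, z in mm, then the turn, a rotation vector about the tool's x, y, z in rad. A call has 1 to 10 rows; each row is the pose to reach, as a shift and turn from the pose commanded when the call began, along the tool's axes at that moment; what a row does not reach only later rows make up. A row lasts 1/10 s, in which the tool goes at most 50 mm and 8.59 degrees, less where a joint would pass 70% of its speed; a pose out of reach is approached as far as the arm can. A call with a gripper value outside its range is refused whole. "grip" is the finger opening in mm, from 0 to 85.4, set as the call begins (left out, the last holds). The fingers move at their own pace and stop on an object; "force" is the grip in N (left out, the last holds). Time passes only in rows, so rows that repeat a pose let the fingers close. It gives the time, the measured TCP pose, the force, the opening and the grip force at its end, in the units of the state.
- r.sense(): the state, without advancing time (a new reading comes with each control period).
- r.snapshot(name): name is "scene" or "top"; returns (picture, depth): 400x640x3 uint8, blue, green, red; 400x640 float32, mm along the optical axis (not along the pixel's ray), 0 where there is no reading.
- r.camera_params(name): a dict with "fx", "fy", "cx", "cy" (pixels), "dist_coeffs" ([k1, k2, p1, p2, k3] as OpenCV has them; the pictures are not rectified), "pose" (4x4, takes a point from camera to world coordinates). Camera axes: x right, y down, z forward; pixel columns grow to the right and rows downward; lengths in mm; the calibration is good to about 2 mm. A picture is of the moment at which its call begins. camera_params takes no time and is no camera call.
- r.hand_in(): hands the job in; it is judged then, once.
The state is a dict: "time": time; "joint_pos": joint angles; "qd": joint speeds; "joint_efforts": joint torques, N m; "tool_pos": TCP position; "tcp_rot": TCP orientation; "ft_force": force on the tool from outside, world axes, zero at the start; "wrist_torque": the same for the moment, N m; "finger_gap": finger opening in mm; "grip_force": force on a finger pad.
Only numpy, scipy, OpenCV 4.12 (cv2) and the standard library are available. Lean on these libraries where they do the work, as an engineer would, in place of code of your own. Each camera call takes 0.05 s, during which the arm holds its last target. There are 200 camera calls.

## Task

The mixing is finished. Pull the long sample tube straight up out of its two spring clips on the tube mixer and lay it in the V-shaped tube rest beside it, lengthwise in the two notches and about centred; lower it right into the notches before letting go. Leave the short tube in its clips.

Things in the scene. Friction and masses are not known exactly. Their poses are not given: they have to be found in the camera images.
- long_tube: the long tube: white plastic, 17 mm diameter, 140 mm long with its ribbed blue cap (24 mm diameter, 22 mm long), about 35 g, lying level in two spring clips. Origin: on its axis, mid-length, at the start midway between the clips. x axis along the tube to the cap (x = +48 to +70 mm; round end at -70). Pinch it across the bare tube between the clips: 46 mm free, 28 mm deep below the axis
- short_tube: the short tube, to be left alone in its clips: same plastic, diameter and cap diameter, but only 100 mm long. Origin on its axis midway between its clips; x axis along it to the cap (x = +48 to +60 mm; round end at -40). It lies parallel to the long tube, 75 mm away axis to axis; which tube lies on which side varies
- tube_mixer: fixed grey housing 160 (x) by 150 (y) mm, deck 30 mm high; origin under its centre, x to the caps and a 64 mm high end stop at x = 76 mm. Tube axes at y = -37.5 and 37.5 mm, 58 mm up. Each tube has two steel C clips, open at the top, at x = -30 and 30 mm, 10 mm wide (feet 14), 72 mm high: they resist an upward pull with 10 to 20 N in all over 3 to 6 mm, then snap open; no way out lengthwise
- rest_seat (a point): where the middle of the tube's axis belongs in the fixed tube rest, 50 mm above the worktop; x axis along the notches, z up. The rest: grey foot 100 (x) by 60 (y) mm, 8 mm high, with two supports at x = -28 and 28 mm, 10 mm thick (46 mm free between them for fingers), each with a 90-degree V notch 42 mm wide at the top, tips 59 mm above the worktop. The cap may point either way
There are look-alikes about, which are no part of the job. What is shaped like the long_tube but green is not meant.

How it is judged:
By the outcome, as a careful person would: the job done as asked, in the order asked, and still so for the second after the job is handed in, with the robot touching nothing.
It also fails if it takes over 35 s, if anything falls off the work surface, if the arm or the gripper's body presses on something with over 40 N, if the wrist force passes 120 N, or if a joint passes its speed limit or range.

## Working session

There is one attempt and no reset: what is moved stays moved. The work goes in short steps, Python scripts to look and compute and a tool call to move; the robot and the scene stay as the last step left them, time stands still between calls to the robot, and variables do not carry over. Pictures are saved under pics/ and viewed, at most 10 in all, crops included, and the job is handed in when it is done.

Besides the shell and the picture viewer there is one more tool, called as name(argument=value, ...), one argument or row to a line, values as JSON. jog_arm: Moves the arm, as the interface text tells. Its arguments: {"type":"object","properties":{"rows":{"type":"array"},"grip":{"type":"number"},"force":{"type":"number"}},"required":["rows"]}

```bash
mkdir -p pics
cat > h.py <<'E'
import numpy as np, cv2
from bench import r
def cam(n):
    p=r.camera_params(n); K=np.array([[p["fx"],0,p["cx"]],[0,p["fy"],p["cy"]],[0,0,1.]])
    return K,np.array(p["dist_coeffs"],float),np.array(p["pose"])
def plane(n,uv,z):
    K,d,T=cam(n); q=cv2.undistortPoints(np.array(uv,float).reshape(-1,1,2),K,d)[:,0]
    v=np.c_[q,np.ones(len(q))]@T[:3,:3].T; o=T[:3,3]
    z=np.asarray(z,float)
    return o+v*((z-o[2])/v[:,2])[:,None]
def cloud(n,depth):
    h,w=depth.shape; u,v=np.meshgrid(np.arange(w),np.arange(h))
    K,d,T=cam(n); q=cv2.undistortPoints(np.stack([u,v],-1).reshape(-1,1,2).astype(float),K,d)[:,0]
    P=np.c_[q,np.ones(len(q))]*depth.reshape(-1,1)
    return (P@T[:3,:3].T+T[:3,3]).reshape(h,w,3)
E
python3 - <<'E'
from h import *
for n in("scene","top"):
    a,d=r.snapshot(n); cv2.imwrite(f"pics/{n}0.png",a); np.save(n+"0.npy",d); print(cam(n)[2].round(2).tolist())
print(r.sense())
E
```

```text
[[0.56, -0.58, 0.59, -217.77], [-0.83, -0.41, 0.39, -479.19], [0.02, -0.71, -0.71, 981.44], [0.0, 0.0, 0.0, 1.0]]
[[0.01, -0.98, 0.17, 340.46], [-1.0, -0.0, 0.01, -14.84], [-0.01, -0.17, -0.98, 1346.88], [0.0, 0.0, 0.0, 1.0]]
{'time': 0.1, 'joint_pos': array([ 6.13984029e+01,  7.51110846e+00,  8.53246594e+01, -4.57823925e-04,
        8.72619810e+01, -4.89167815e+00]), 'qd': array([-0.05497331, -0.06667548, -0.10121957,  0.01196573,  0.0327913 ,
        0.01453705]), 'joint_efforts': array([ 5.22422033e-04, -5.70948136e+01, -5.01945126e+01, -1.69192085e-04,
        8.00770096e-03,  1.12894227e-05]), 'tool_pos': array([240.98805333, 548.9206531 , 230.33039977]), 'tcp_rot': array([-1.79902568e+02, -7.87966402e-03,  1.56290097e+02]), 'ft_force': array([-0.31945911,  0.21729988, -0.32162932]), 'wrist_torque': array([0.03659505, 0.00565627, 0.06976212]), 'grip_force': 0.0, 'finger_gap': 85.49836661499836}
```

View pics/top0.png

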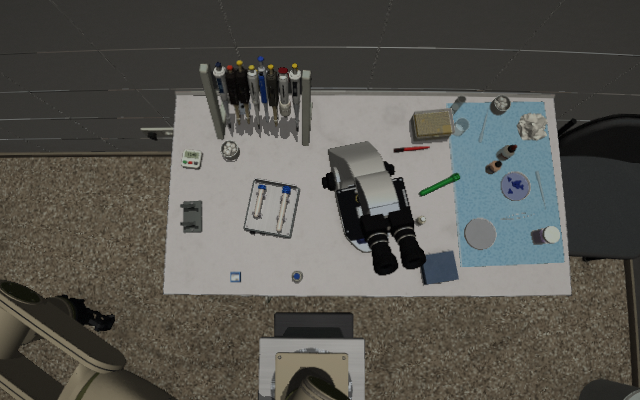

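View pics/scene0.png

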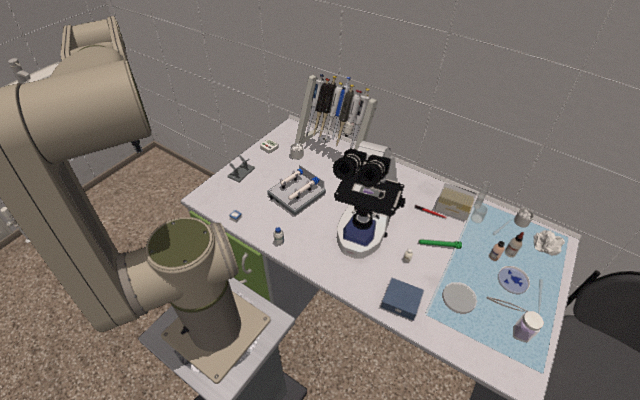

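The top view shows the mixer at about (272,208). The right tube, with its cap at (287,189) and its end at (280,233), looks like the long one; the left tube, cap (262,186) to (256,216), looks short. The tube rest is at (192,216). Look-alikes: the green tube at (440,185), the red pen at (411,149), the short tube, and the pipettes in the rack.

Run:
```python
from h import *
a=cv2.imread("pics/top0.png"); d=np.load("top0.npy")
c=a[170:250,170:310]; cv2.imwrite("pics/crop1.png",cv2.resize(c,None,fx=5,fy=5,interpolation=cv2.INTER_CUBIC))
P=cloud("top",d)
hsv=cv2.cvtColor(a,cv2.COLOR_BGR2HSV)
def blob(m,lab):
    n,l,s,ce=cv2.connectedComponentsWithStats(m.astype(np.uint8))
    for i in range(1,n):
        if s[i,4]>=8:
            yx=np.argwhere(l==i); p=P[l==i]
            (cx,cy),wh,an=cv2.minAreaRect(p[:,:2].astype(np.float32))
            print(lab,s[i].tolist(),ce[i].round(1),"rect",np.round([cx,cy,*wh,an],1),"z",np.percentile(p[:,2],[5,50,95]).round(1))
R=np.zeros(d.shape,bool); R[175:245,240:302]=1
H,S,V=hsv[...,0],hsv[...,1],hsv[...,2]
blob(R&(S>120)&(H>95)&(H<130),"blue")
blob(R&(P[...,2]>48),"high")
blob(R&(P[...,2]>22)&(P[...,2]<100),"mixer")
R2=np.zeros(d.shape,bool); R2[190:240,172:210]=1
blob(R2&(P[...,2]>4),"rest")
blob(R2&(P[...,2]>25),"restsup")
blob(R2&(V<150),"restdark")
print(r.camera_params("top")["fx"])
```

```text
blue [258, 185, 8, 5, 29] [261.8 186.6] rect [603.6 155.9  21.8  11.5  80.6] z [59.8 67.9 71.3]
blue [282, 186, 9, 8, 56] [286.  189.3] rect [595.2  81.6  23.1  21.2  79.9] z [61.6 67.5 73.1]
high [255, 178, 42, 54, 384] [281.  201.2] rect [494.8  59.1 342.1 107.6  23.9] z [56.2 64.8 71.2]
high [252, 185, 14, 33, 214] [258.8 200.3] rect [459.7 101.6 324.4  76.1  31.1] z [58.8 65.7 71.5]
mixer [243, 178, 57, 60, 2523] [271.6 207.6] rect [539.9 128.8 150.4 166.3  79.9] z [25.2 30.9 68.1]
rest [180, 200, 23, 33, 568] [191.3 216.3] rect [462.  198.4 478.8 109.   73.1] z [ 4.8  9.1 54.3]
restsup [180, 202, 16, 7, 60] [187.7 205.6] rect [455.4 190.6 469.9  29.9  64.4] z [30.5 50.4 60.5]
restsup [180, 222, 16, 5, 52] [187.6 223.8] rect [490.4 379.5  10.1  49.    2.6] z [39.2 49.1 58. ]
restdark [180, 200, 23, 34, 672] [192.  216.3] rect [464.7 199.7 482.3 115.5  73.4] z [ 0.2  8.3 53.4]
431.8832866857227
```

View pics/crop1.png

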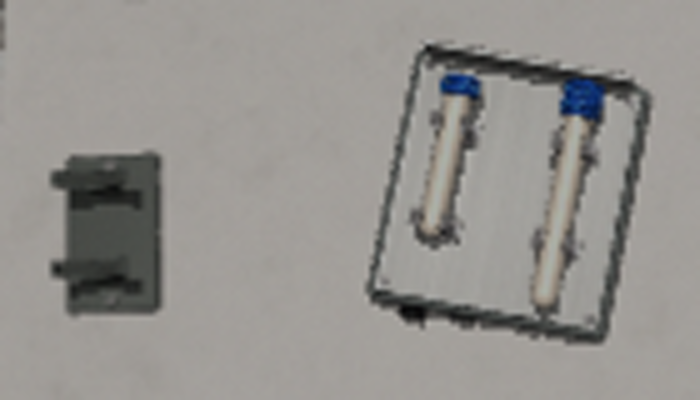

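The crop confirms the long tube: its cap is at crop (582,98) and its end at (545,300), so it's the right one, white with a blue cap. The short tube is on the left. The rest's notches run image-vertical.

```bash
cat >> h.py <<'E'
def run(n,d):
    P=cloud(n,d); z=P[...,2]; ok=d>0
    M=ok&(z>3)&(z<120)
    # long tube by local points
    e=np.array([np.cos(np.radians(-10)),np.sin(np.radians(-10))])
    def near(lo,hi,c,rad): return P[ok&(z>lo)&(z<hi)&(np.hypot(P[...,0]-c[0],P[...,1]-c[1])<rad)]
    return P,ok,near
E
python3 - <<'E'
from h import *
for n in("top","scene"):
    d=np.load(n+"0.npy"); P,ok,near=run(n,d); z=P[...,2]
    a=cv2.imread(f"pics/{n}0.png"); hsv=cv2.cvtColor(a,cv2.COLOR_BGR2HSV)
    for nm,lo,hi,c,rad in(("deck",26,34,(540,129),130),("foot",5,12,(527,281),85)):
        q=near(lo,hi,c,rad); print(n,nm,len(q),np.round(cv2.minAreaRect(q[:,:2].astype(np.float32)),1) if 0 else cv2.minAreaRect(q[:,:2].astype(np.float32)),q.mean(0).round(1))
    # foot mapped; tubes: points z 60..69
    for k,c in(("long",(540,91)),("short",(550,163))):
        q=near(58,70,c,85)
        e0=np.array([.985,.174]); 
        for it in range(4):
            m=abs((q[:,:2]-c)@[-e0[1],e0[0]])<14
            g=q[m]; vx,vy,x,y=cv2.fitLine(g[:,:2].astype(np.float32),cv2.DIST_HUBER,0,.1,.1).ravel()
            e0=np.array([vx,vy])*np.sign(vx); c=np.array([x,y])
        t=(g[:,:2]-c)@e0; lo,hi=t.min(),t.max()
        print(n,k,len(g),"c",c.round(1),"e",e0.round(3),np.degrees(np.arctan2(e0[1],e0[0])).round(1),"len",(hi-lo).round(1),"mid",(c+e0*(lo+hi)/2).round(1))
    q=near(40,62,(527,281),70); 
    print(n,"sup",cv2.minAreaRect(q[:,:2].astype(np.float32)),len(q))
print(plane("top",[(179.5+4,200.5)],8))
# foot corners in top pic from crop px/5
cr=np.array([(68,155),(160,155),(160,312),(68,312)])/5-.4+np.array([170,170])
print(plane("top",cr,8).round(1))
tb=np.array([(583,82),(544,312)])/5-.4+170; print(plane("top",tb,58).round(1))
E
```

```text
top deck 1573 ((541.2566528320312, 128.2292938232422), (149.45262145996094, 159.21046447753906), 79.70703887939453) [538.  128.8  29.9]
top foot 132 ((537.1326293945312, 286.62109375), (150.42440795898438, 150.22061157226562), 70.6810531616211) [528.2 308.5   6.8]
top long 274 c [538.8  89.9] e [ 0.984 -0.181] -10.4 len 148.2 mid [541.5  89.3]
top short 199 c [562.6 162.6] e [ 0.983 -0.185] -10.7 len 118.8 mid [569.2 161.4]
top sup ((0.0, 0.0), (0.0, 0.0), 0.0) 0
scene deck 851 ((540.2669067382812, 125.35409545898438), (147.0376434326172, 159.1990203857422), 79.52040100097656) [530.1 119.1  29.4]
scene foot 47 ((510.7915954589844, 329.490234375), (115.71278381347656, 66.09395599365234), 13.301406860351562) [520.2 352.8   7.6]
scene long 174 c [534.5  85.9] e [ 0.982 -0.19 ] -11.0 len 148.0 mid [538.1  85.2]
scene short 130 c [561.  157.5] e [ 0.982 -0.191] -11.0 len 121.9 mid [566.2 156.5]
scene sup ((0.0, 0.0), (0.0, 0.0), 0.0) 0
[[568.87867425 411.6191981    8.        ]]
[[568.6 412.6   8. ]
 [568.9 353.1   8. ]
 [469.  348.1   8. ]
 [468.4 406.8   8. ]]
[[606.8  81.   58. ]
 [466.1 102.   58. ]]
```

Run:
```python
from h import *
for n in("top","scene"):
    d=np.load(n+"0.npy"); P,ok,near=run(n,d)
    for nm,lo,hi in(("foot",4,12),("all",4,70),("sup",35,62)):
        q=near(lo,hi,(519,380),75)
        print(n,nm,len(q),cv2.minAreaRect(q[:,:2].astype(np.float32)))
    q=near(35,64,(519,380),75)
    for s in(1,-1):
        g=q[(q[:,0]-519)*s>0]; 
        if len(g)>3: print("  sup",s,len(g),g.mean(0).round(1),cv2.minAreaRect(g[:,:2].astype(np.float32)))
    a=cv2.imread(f"pics/{n}0.png")
    if n=="scene":
        cv2.imwrite("pics/crop2.png",cv2.resize(a[135:225,215:345],None,fx=6,fy=6,interpolation=cv2.INTER_CUBIC))
```

```text
top foot 477 ((522.6216430664062, 377.357177734375), (132.54151916503906, 142.0181884765625), 18.455303192138672)
top all 639 ((522.6216430664062, 377.357177734375), (132.54151916503906, 142.0181884765625), 18.455303192138672)
top sup 103 ((518.5164794921875, 381.63909912109375), (66.07235717773438, 48.0560417175293), 3.1521010398864746)
  sup 1 55 [546.1 385.   50.2] ((546.505859375, 382.53375244140625), (10.079952239990234, 49.34749984741211), 3.1521012783050537)
  sup -1 50 [489.9 381.9  49.4] ((490.6859130859375, 379.47406005859375), (9.745055198669434, 49.03067398071289), 1.8748544454574585)
scene foot 209 ((517.1351318359375, 378.29473876953125), (70.35432434082031, 113.57672119140625), 83.99689483642578)
scene all 305 ((517.1351318359375, 378.29473876953125), (70.35432434082031, 113.57672119140625), 83.99689483642578)
scene sup 57 ((515.8617553710938, 381.8619689941406), (70.77045440673828, 46.9156379699707), 4.764010906219482)
  sup 1 29 [542.5 388.7  48. ] ((543.6124877929688, 384.0004577636719), (46.348087310791016, 11.281771659851074), 88.85772705078125)
  sup -1 28 [486.3 383.5  46.8] ((485.75360107421875, 379.1380310058594), (45.085723876953125, 12.345462799072266), 85.46996307373047)
```

View pics/crop2.png

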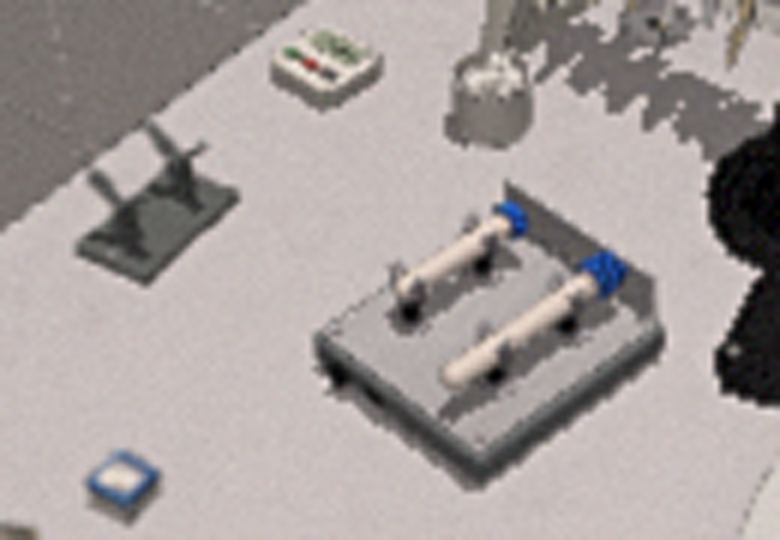

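```bash
cat >> h.py <<'E'
from scipy.spatial.transform import Rotation as Rt
def rel(p,yaw,q,yaw2):
    R=Rt.from_euler("xyz",[180,0,yaw],degrees=True)
    return R.inv().apply(np.array(q,float)-p).round(1), round(np.radians(-(yaw2-yaw)),3)
E
python3 -c "
from h import *
print(rel([241.2,549.4,231.3],156.3,[534.5,90.7,150],169.7))"
```

```text
(array([-452.9, -302.1,   81.3]), np.float64(-0.234))
```

jog_arm(
  rows=[
    [[-453,-302,81],[0,0,-0.234]],
    [[-453,-302,81],[0,0,-0.234]],
    [[-453,-302,81],[0,0,-0.234]],
    [[-453,-302,81],[0,0,-0.234]],
    [[-453,-302,81],[0,0,-0.234]],
    [[-453,-302,81],[0,0,-0.234]],
    [[-453,-302,81],[0,0,-0.234]],
    [[-453,-302,81],[0,0,-0.234]],
    [[-453,-302,81],[0,0,-0.234]],
    [[-453,-302,81],[0,0,-0.234]],
  ],
  grip=60,
)

```text
time: 1.1
tool_pos: [507.6, 131.8, 157.4]
tcp_rot: [180.0, -0.0, 169.7]
ft_force: [0.7, 1.0, -0.7]
finger_gap: 60.2
grip_force: 0.0
```

```bash
python3 -c "
from h import *
print(rel([507.6,132.3,157.5],169.7,[534.5,90.7,130],169.7))"
```

```text
(array([-33.9, -36.1,  27.5]), np.float64(-0.0))
```

jog_arm(
  rows=[
    [[-34,-36,27],[0,0,0]],
    [[-34,-36,27],[0,0,0]],
    [[-34,-36,27],[0,0,0]],
    [[-34,-36,27],[0,0,0]],
  ],
)

```text
time: 1.5
tool_pos: [533.6, 93.0, 130.9]
tcp_rot: [180.0, -0.0, 169.7]
ft_force: [0.7, -0.1, 0.8]
finger_gap: 59.9
grip_force: 0.0
```

Run:
```python
from h import *
s=r.sense(); print(s["tool_pos"],s["tcp_rot"],s["ft_force"])
a,d=r.snapshot("scene"); b,_=r.snapshot("top")
c=np.hstack([cv2.resize(a[130:220,255:345],(400,400),interpolation=cv2.INTER_CUBIC),cv2.resize(b[165:255,235:325],(400,400),interpolation=cv2.INTER_CUBIC)])
cv2.imwrite("pics/v1.png",c)
```

```text
[533.62615587  92.95030659 130.93133088] [ 1.79981562e+02 -4.08235219e-02  1.69699964e+02] [ 0.72481598 -0.08993709  0.76269689]
```

View pics/v1.png

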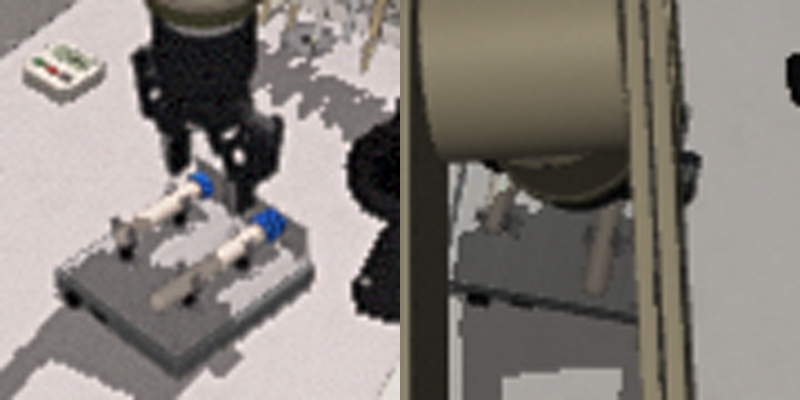

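The left half shows the open gripper above the long tube, with fingertips at about (180,170) and (245,205). Nothing is in the way, so I'm descending.

jog_arm(
  rows=[
    [[-1,-2,25],[0,0,0]],
    [[-1,-2,45],[0,0,0]],
    [[-1,-2,60],[0,0,0]],
    [[-1,-2,72],[0,0,0]],
    [[-1,-2,82],[0,0,0]],
    [[-1,-2,90],[0,0,0]],
    [[-1,-2,90],[0,0,0]],
    [[-1,-2,90],[0,0,0]],
  ],
)

```text
time: 2.4
tool_pos: [535.0, 90.2, 41.2]
tcp_rot: [180.0, 0.0, 169.7]
ft_force: [-0.5, -0.2, 0.1]
finger_gap: 59.9
grip_force: 0.0
```

jog_arm(
  rows=[
    [[0,0,0],[0,0,0]],
    [[0,0,0],[0,0,0]],
    [[0,0,0],[0,0,0]],
    [[0,0,0],[0,0,0]],
    [[0,0,0],[0,0,0]],
    [[0,0,0],[0,0,0]],
  ],
  grip=0,
  force=40,
)

```text
time: 3.0
tool_pos: [535.5, 90.7, 41.8]
tcp_rot: [179.9, 0.1, 169.7]
ft_force: [1.1, 6.0, 4.8]
finger_gap: 15.4
grip_force: 39.3
```

jog_arm(
  rows=[
    [[0,1,0],[0,0,0]],
    [[0,1,0],[0,0,0]],
    [[0,1,0],[0,0,0]],
    [[0,1,0],[0,0,0]],
  ],
  grip=0,
  force=70,
)

```text
time: 3.4
tool_pos: [535.6, 91.0, 41.7]
tcp_rot: [180.0, 0.1, 169.7]
ft_force: [0.2, 0.9, 5.9]
finger_gap: 15.1
grip_force: 68.3
```

jog_arm(
  rows=[
    [[0,0,-1.5],[0,0,0]],
    [[0,0,-3],[0,0,0]],
    [[0,0,-4.5],[0,0,0]],
    [[0,0,-6],[0,0,0]],
    [[0,0,-8],[0,0,0]],
    [[0,0,-10],[0,0,0]],
    [[0,0,-12],[0,0,0]],
    [[0,0,-15],[0,0,0]],
    [[0,0,-20],[0,0,0]],
    [[0,0,-25],[0,0,0]],
  ],
)

```text
time: 4.4
tool_pos: [535.5, 91.0, 67.0]
tcp_rot: [180.0, 0.1, 169.7]
ft_force: [0.7, -0.0, -0.0]
finger_gap: 14.7
grip_force: 69.3
```

jog_arm(
  rows=[
    [[0,0,-30],[0,0,0]],
    [[0,0,-60],[0,0,0]],
    [[0,0,-80],[0,0,0]],
    [[0,0,-80],[0,0,0]],
    [[0,0,-80],[0,0,0]],
  ],
)

```text
time: 4.9
tool_pos: [535.3, 91.0, 146.4]
tcp_rot: [180.0, 0.1, 169.7]
ft_force: [-0.7, 0.4, -0.9]
finger_gap: 14.9
grip_force: 69.3
```

Run:
```python
from h import *
s=r.sense(); print(s["tool_pos"],s["tcp_rot"],s["ft_force"],s["wrist_torque"])
a,d=r.snapshot("scene"); np.save("scene2.npy",d); cv2.imwrite("pics/scene2.png",a)
cv2.imwrite("pics/v2.png",cv2.resize(a[110:220,235:345],(600,600),interpolation=cv2.INTER_CUBIC))
```

```text
[535.32608295  91.04026259 146.43541428] [1.79982444e+02 8.95753510e-02 1.69688491e+02] [-0.70438172  0.35062331 -0.88888148] [-0.01240075  0.01848293 -0.02645074]
```

View pics/v2.png

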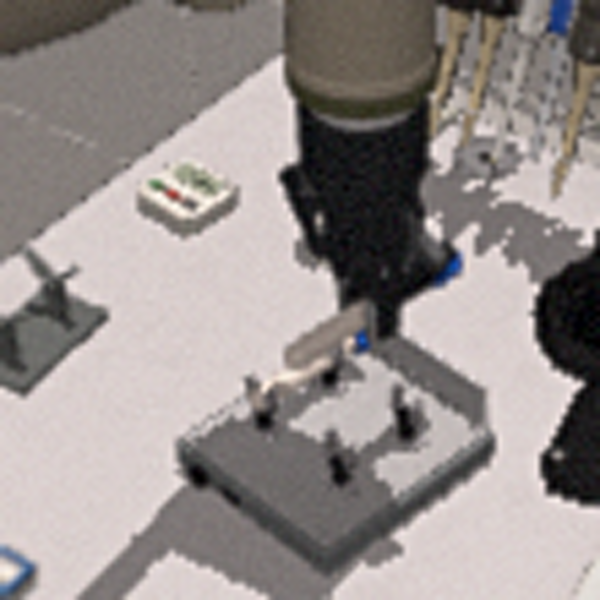

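The tube is out and in hand: its round end is at crop (290,355) and its cap at (447,268). The clips are empty and the short tube is still in place. Next I measure the tube's height, tilt and x offset in the hand.

Run:
```python
from h import *
d=np.load("scene2.npy"); a=cv2.imread("pics/scene2.png"); P=cloud("scene",d)
s=r.sense(); p=s["tool_pos"]; yaw=s["tcp_rot"][2]
e=-np.array([np.cos(np.radians(yaw)),np.sin(np.radians(yaw)),0]); l=np.array([-e[1],e[0],0])
g=np.array([*p[:2],p[2]+19])
Q=(P-g)@np.c_[e,l,[0,0,1]]
m=(d>0)&(abs(Q[...,1])<16)&(abs(Q[...,2])<25)&(abs(Q[...,0])<95)
hsv=cv2.cvtColor(a,cv2.COLOR_BGR2HSV); blue=(hsv[...,1]>100)&(abs(hsv[...,0].astype(int)-113)<18)
for nm,k in(("white",m&(hsv[...,2]>90)&~blue&(Q[...,0]<-14)),("cap",m&blue)):
    q=Q[k]; print(nm,len(q),q.min(0).round(1),q.max(0).round(1))
    for b in range(-80,80,10):
        t=q[(q[:,0]>=b)&(q[:,0]<b+10)]
        if len(t)>2: print(b+5,len(t),np.median(t,0).round(1),t[:,2].max().round(1),t[:,2].min().round(1))
# target: tcp from current cmd
print(rel(p,169.7,[518.6,380.5,146],183), rel(p,169.7,[518.6,380.5,146],183))
```

```text
white 80 [-68.8 -11.9  -7.1] [-14.1   5.8   8.5]
-65 15 [-65.6  -4.8   1.4] 7.8 -2.5
-55 14 [-56.2  -6.8   4.3] 8.5 -7.1
-45 16 [-44.3  -6.5   3.1] 8.0 -6.3
-35 14 [-33.7  -4.8   3.8] 7.6 -4.1
-25 14 [-23.3  -7.3   5.3] 8.1 -4.6
-15 7 [-15.2  -5.8   3.4] 7.9 0.7
cap 8 [-10.2 -14.2 -15. ] [66.3  4.1 16.1]
55 3 [ 56.3 -12.    0.9] 2.7 0.5
(array([ 67.4, 282. ,  -0.8]), np.float64(-0.232)) (array([ 67.4, 282. ,  -0.8]), np.float64(-0.232))
```

jog_arm(
  rows=[
    [[11,47,0],[0,0,-0.04]],
    [[21,88,0],[0,0,-0.08]],
    [[31,130,0],[0,0,-0.12]],
    [[41,172,0],[0,0,-0.16]],
    [[51,214,0],[0,0,-0.2]],
    [[60,252,0],[0,0,-0.232]],
    [[66,276,0],[0,0,-0.232]],
    [[67.5,282,0],[0,0,-0.232]],
    [[67.5,282,0],[0,0,-0.232]],
    [[67.5,282,0],[0,0,-0.232]],
  ],
)

```text
time: 5.95
tool_pos: [518.6, 379.3, 144.7]
tcp_rot: [-179.9, -0.1, -177.0]
ft_force: [0.4, -0.5, -1.1]
finger_gap: 15.0
grip_force: 69.3
```

Run:
```python
from h import *
s=r.sense(); p=s["tool_pos"]; print(p,s["tcp_rot"],s["ft_force"],s["finger_gap"])
a,d=r.snapshot("scene"); P=cloud("scene",d); yaw=s["tcp_rot"][2]
cv2.imwrite("pics/v3.png",cv2.resize(a[90:200,190:300],(600,600),interpolation=cv2.INTER_CUBIC))
e=-np.array([np.cos(np.radians(yaw)),np.sin(np.radians(yaw)),0]); l=np.array([-e[1],e[0],0])
Q=(P-[*p[:2],p[2]+19])@np.c_[e,l,[0,0,1]]
hsv=cv2.cvtColor(a,cv2.COLOR_BGR2HSV)
q=Q[(d>0)&(abs(Q[...,1])<16)&(abs(Q[...,2])<20)&(Q[...,0]<-14)&(Q[...,0]>-95)&(hsv[...,2]>90)]
for b in(-70,-55,-40,-25):
    t=q[(q[:,0]>=b)&(q[:,0]<b+15)]; print(b,len(t),np.median(t,0).round(1),t[:,2].max().round(1))
print(q.min(0))
g=P[(d>0)&(P[...,2]>35)&(P[...,2]<64)&(np.hypot(P[...,0]-519,P[...,1]-381)<75)]
for sg in(1,-1):
    t=g[(g[:,0]-519)*sg>0]
    if len(t)>3: print("sup",sg,len(t),cv2.minAreaRect(t[:,:2].astype(np.float32)))
```

```text
[518.58242063 379.33934094 144.7128652 ] [-1.79917120e+02 -9.18805585e-02 -1.77037188e+02] [ 0.38622294 -0.53314354 -1.05366834] 15.006798825465312
-70 22 [-63.7  -5.6   1.4] 7.9
-55 15 [-48.3  -8.5   2.3] 6.7
-40 16 [-33.7  -5.2   1. ] 7.2
-25 12 [-18.7  -5.1   3. ] 6.3
[-68.39498787 -11.84287532  -7.04850995]
sup 1 29 ((543.3052978515625, 385.32806396484375), (12.678657531738281, 45.693050384521484), 0.34726229310035706)
sup -1 27 ((486.99822998046875, 379.1737976074219), (11.340608596801758, 45.197181701660156), 6.128591537475586)
```

View pics/v3.png

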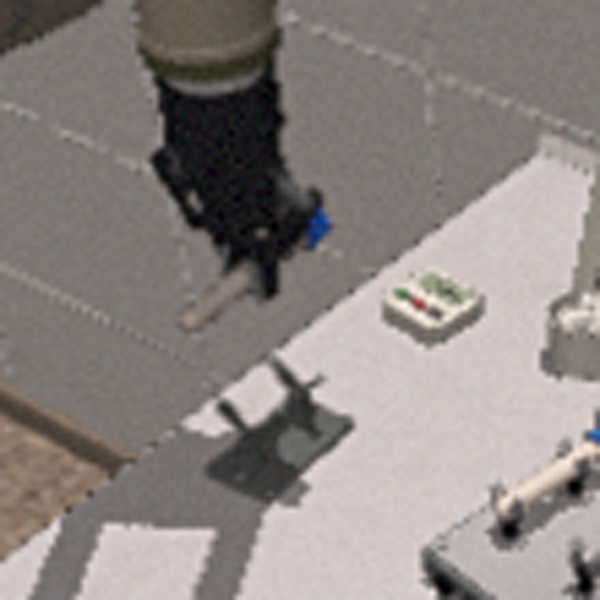

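The tube is level above the rest: round end at (190,318), cap at (318,228). The rest's supports are at about (235,420) and (295,385).

jog_arm(
  rows=[
    [[0,1,30],[0,0,0]],
    [[0,1,55],[0,0,0]],
    [[0,1,75],[0,0,0]],
    [[0,1,90],[0,0,0]],
    [[0,1,97],[0,0,0]],
    [[0,1,100],[0,0,0]],
    [[0,1,102],[0,0,0]],
    [[0,1,104],[0,0,0]],
    [[0,1,104],[0,0,0]],
  ],
)

```text
time: 6.9
tool_pos: [519.2, 381.9, 42.5]
tcp_rot: [180.0, 0.1, -177.0]
ft_force: [-0.3, -0.6, -0.5]
finger_gap: 14.7
grip_force: 69.3
```

jog_arm(
  rows=[
    [[0,0,1],[0,0,0]],
    [[0,0,2],[0,0,0]],
    [[0,0,3],[0,0,0]],
    [[0,0,4],[0,0,0]],
    [[0,0,4],[0,0,0]],
  ],
)

```text
time: 7.4
tool_pos: [518.7, 381.5, 37.6]
tcp_rot: [-180.0, -0.0, -177.0]
ft_force: [0.7, 0.8, -0.7]
finger_gap: 14.7
grip_force: 69.3
```

jog_arm(
  rows=[
    [[0,0,1],[0,0,0]],
    [[0,0,2],[0,0,0]],
    [[0,0,3],[0,0,0]],
    [[0,0,3],[0,0,0]],
  ],
)

```text
time: 7.8
tool_pos: [518.7, 381.6, 34.6]
tcp_rot: [-180.0, -0.0, -177.0]
ft_force: [0.4, -0.1, -0.6]
finger_gap: 14.4
grip_force: 69.3
```

jog_arm(
  rows=[
    [[0,0,0.7],[0,0,0]],
    [[0,0,1.4],[0,0,0]],
    [[0,0,1.4],[0,0,0]],
  ],
)

```text
time: 8.1
tool_pos: [519.0, 381.6, 33.8]
tcp_rot: [-180.0, 0.0, -177.0]
ft_force: [-0.8, -1.3, 2.1]
finger_gap: 14.3
grip_force: 69.8
```

jog_arm(
  rows=[
    [[0,-0.3,0.5],[0,0,0]],
    [[0,-0.3,1],[0,0,0]],
    [[0,-0.3,1],[0,0,0]],
  ],
)

```text
time: 8.4
tool_pos: [519.1, 381.6, 33.7]
tcp_rot: [180.0, 0.0, -177.0]
ft_force: [-4.4, -2.5, 9.4]
finger_gap: 14.7
grip_force: 70.5
```

Contact came at the expected height, with the axis at about 50 mm. Releasing.

jog_arm(
  rows=[
    [[0,0,0],[0,0,0]],
    [[0,0,0],[0,0,0]],
    [[0,0,0],[0,0,0]],
    [[0,0,0],[0,0,0]],
    [[0,0,0],[0,0,0]],
  ],
  grip=50,
  force=20,
)

```text
time: 8.9
tool_pos: [518.7, 381.3, 32.3]
tcp_rot: [-180.0, -0.0, -177.0]
ft_force: [-0.3, -0.0, 0.1]
finger_gap: 50.0
grip_force: 0.0
```

jog_arm(
  rows=[
    [[0,0,-10],[0,0,0]],
    [[0,0,-30],[0,0,0]],
    [[0,0,-60],[0,0,0]],
    [[0,0,-100],[0,0,0]],
    [[0,0,-150],[0,0,0]],
    [[-50,0,-150],[0,0,0]],
    [[-50,0,-150],[0,0,0]],
  ],
)

```text
time: 9.6
tool_pos: [573.5, 383.8, 184.6]
tcp_rot: [179.9, 0.3, -177.1]
ft_force: [-0.5, -0.2, -1.1]
finger_gap: 49.9
grip_force: 0.0
```

Run:
```python
from h import *
s=r.sense(); print(s["tool_pos"],s["ft_force"],s["finger_gap"])
a,d=r.snapshot("scene"); P=cloud("scene",d)
cv2.imwrite("pics/v4.png",cv2.resize(a[120:220,210:345],(800,593),interpolation=cv2.INTER_CUBIC))
hsv=cv2.cvtColor(a,cv2.COLOR_BGR2HSV)
e=np.array([np.cos(.052),np.sin(.052),0]); l=np.array([-e[1],e[0],0])
Q=(P-[518.6,380.5,50])@np.c_[e,l,[0,0,1]]
q=Q[(d>0)&(abs(Q[...,1])<18)&(abs(Q[...,2])<16)&(abs(Q[...,0])<100)]
print(q.min(0),q.max(0))
for b in range(-75,75,15):
    t=q[(q[:,0]>=b)&(q[:,0]<b+15)]
    if len(t)>2: print(b,len(t),np.median(t,0).round(1),t[:,2].max().round(1))
```

```text
[573.53031446 383.81568711 184.57561217] [-0.54776393 -0.23906969 -1.13774946] 49.895732626984866
[-71.087877   -17.64076395 -15.89158432] [70.25662187 17.87961391 13.67692787]
-75 14 [-65.2  -2.9   3.2] 9.9
-60 16 [-55.3  -4.6   4.7] 8.4
-45 26 [-36.5  -1.7   3.1] 11.5
-30 18 [-22.7  -4.    4.6] 11.5
-15 13 [-7.2 -4.2  5.7] 10.0
0 15 [ 7.5 -3.7  4.4] 11.0
15 26 [22.6 -5.   2.5] 10.6
30 14 [36.7 -3.   4. ] 8.8
45 24 [50.4 -5.1  8.2] 13.1
60 11 [64.7 -6.2  5.5] 13.7
```

View pics/v4.png

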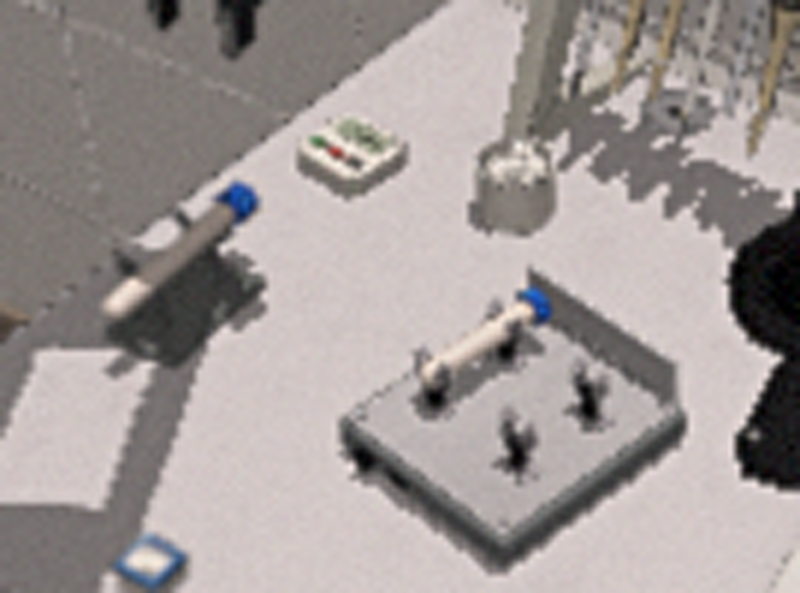

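The long tube lies level in both notches, round end (115,300) to cap (238,203), and spans -71 to +70 mm, so it is centred. The short tube is untouched at (485,340), and the gripper is clear at the top.

```bash
python3 -c "
from bench import r
print(r.hand_in())"
```

```text
the job is handed in; nothing more can be done
None
```

The long tube now lies level and centred in both notches of the tube rest, the short tube is still in its clips, and the job was handed in at about 10 s of the 35 s allowed.

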